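Tip a sample tube over the drip tray for inspection

ROBOT

A 6-joint arm with a two-finger parallel gripper is mounted at the origin on a cart in front of the work surface, level with it; the furniture and walls round the work are solid. World frame = base frame: x ahead of the robot, y to its left, z up, the work surface at z = 0. Lengths are in m, angles in rad, forces in N, time in s.
With the tool pointing down it reaches from about 0.25 to 0.725 m from the base axis. Payload 4 kg.
Tool frame: the origin (TCP) lies on the centre line of the jaws, within the pads' length; the fingertips stand ahead of it and the grasp point (between the pads) lies 11 mm behind it (bot.tip_extent is the z of the fingertips in the tool frame, in m); z points along the fingers, y is the direction in which the jaws open and shut (so a half turn about z gives the same grasp; the last joint's range is limited). The gripper opens to 85 mm and grips with 20 to 120 N. Pads are 22 mm wide; open, the fingers measure 114 mm over their backs; the gripper's body (76 mm by 85 mm) begins 54 mm behind the grasp point. The pads swing forward as they close: fully open they stand 13 mm farther back than shut.
Start: joints at [1.124, 0.241, 0.005, 1.335, 0, 1.571], TCP at [0.216, 0.451, 0.239] pointing down, gripper open.
Joint ranges: [-2.72, 2.72], [-1.05, 1.87], [-1.09, 1.28], [-1.99, 2.15], [-1.42, 1.44], [-3.14, 3.14]. Speed limits (rad/s): [2.79, 2.79, 3.14, 3.14, 3.14, 3.14].

INTERFACE

Orientations are given as a unit quaternion [x, y, z, w].
In Python, from workcell import bot gives the robot as it stands.
- The arm moves only by the shell command python3 -m jog 'ROWS'. ROWS is JSON, a list that holds one entry, the list of rows, each a list of 7 numbers: the shift along the world's x, y, z in m, then the turn, a rotation vector about the world's x, y, z in degrees, then the closure in counts, from 0 (fully open) to 255 (shut). In form: [[[tx, ty, tz, ax, ay, az, fingers], ...]]. A call has 1 to 10 rows; each row is the pose to reach, as a shift and turn from the pose commanded when the call began; what a row does not reach only later rows make up. A row lasts 1/12 s, in which the tool goes at most 41.7 mm and 7.16 degrees, less where a joint would pass 70% of its speed; a pose out of reach is approached as far as the arm can. A call with a gripper value outside its range is refused whole. The fingers move at their own pace and stop on an object; the grip force is fixed at half the most. Time passes only in rows, so rows that repeat a pose let the fingers close. It gives the time, the measured TCP pose, the force and the opening at its end, in the units of the state.
- bot.get_obs(): the state, without advancing time (a new reading comes with each control period).
- bot.camera(name): name is "scene" or "side" or "wrist"; returns the picture (480x640x3 uint8, blue, green, red); there is no depth.
- bot.camera_model(name): a dict with "K" (3x3 intrinsics, pixels), "T" (4x4, takes a point from camera to world coordinates). Camera axes: x right, y down, z forward; pixel columns grow to the right and rows downward; lengths in m; the calibration is good to about 2 mm. A picture is of the moment at which its call begins: read the wrist's pose just before it. camera_model takes no time and is no camera call; for the wrist camera it gives the pose at the moment of the call.
- bot.job_done(): hands the job in, once; it reports no verdict.
The state is a dict: "clock": time; "joint_pos": joint angles; "joint_vel": joint speeds; "tau": joint torques, N m; "eef_pos": TCP position; "tool_rot": TCP orientation; "ft_force": force on the tool from outside, world axes, zero at the start; "ft_torque": the same for the moment, N m; "grip_width": finger opening in m.
Only numpy, scipy, OpenCV 4.12 (cv2) and the standard library are available. Lean on these libraries where they do the work, as an engineer would, in place of code of your own. Each camera call takes 0.05 s, during which the arm holds its last target. There are 200 camera calls.

TASK

Draw the black-stoppered test tube straight up out of the rack, then hold it with its middle over the middle of the pink drip tray, raised well clear of it (more than 10 cm above the worktop) and tipped about halfway between upright and level with the stopper end still higher, so that it can be looked at for sediment. Finish while still holding it there, quite still and touching nothing but the gripper; leave the other two tubes in the rack, and everything else where they are.

Things in the scene. Friction and masses are not known exactly. Their poses are not given: they have to be found in the camera images.
- tube_black: The tube to take: glass test tube, 18 mm diameter, 113 mm long with stopper, upright in a rack hole, round closed end down on the rack floor 6 mm above the worktop; 48 mm stand out above the rack. Black stopper (top 15 mm), blue contents. Origin at the closed end, on the axis; +z to the stopper. 25 g. In any of the three holes used.
- tube_mid (a point): Point on the axis of the black-stoppered tube, 55 mm from its closed end: the middle of the tube.
- tube_red: Bystander: glass test tube, 18 mm diameter, 113 mm long with stopper, upright in a rack hole, round closed end down on the rack floor 6 mm above the worktop; 48 mm stand out above the rack. Dark red stopper, red contents. Origin at the closed end, on the axis; +z to the stopper. 
- tube_amber: Bystander: glass test tube, 18 mm diameter, 113 mm long with stopper, upright in a rack hole, round closed end down on the rack floor 6 mm above the worktop; 48 mm stand out above the rack. Orange-red stopper, amber contents. Origin at the closed end, on the axis; +z to the stopper. 
- rack: White test tube rack, 58 (x) x 204 (y) x 71 (z) mm, fixed to the worktop. Origin at the centre of its underside; long side along its y; z up. A row of seven 20 mm square holes along y through the top plate (top at 71 mm) and a middle plate (34 to 37 mm); tubes stand at y about -60, -4 and +52 mm, with an empty hole between neighbours.
- tray: Pink open drip tray on the worktop, fixed to it by non-slip feet, 130 (x) x 180 (y) x 18 mm. Origin at the centre of its underside, long side along its y, z up.
- sample_pot: Bystander, loose: white pot with teal lid, 55 mm in diameter, 88 mm high. Origin at the centre of its underside.
- timer: Bystander, loose: round white timer, 66 mm in diameter, 24 mm high. Origin at the centre of its underside.
There are look-alikes about, which are no part of the job. There is more than one size of the tray; the job needs the larger.

How it is judged:
By the outcome, as a careful person would: the job done as asked, in the order asked, and still so for the second after the job is handed in, while the arm keeps its last pose, push and grip.
It also fails if it takes over 32 s, if anything falls off the work surface, if the arm or the gripper's body presses on something with over 40 N, if the wrist force passes 120 N, or if a joint passes its speed limit or range.

## Working session

There is one attempt and no reset: what is moved stays moved. The work goes in short steps, Python scripts to look and compute and a shell command to move; the robot and the scene stay as the last step left them, time stands still between calls to the robot, and variables do not carry over. Pictures are saved under pics/ and viewed, about 8 in all and at most 12, crops included, and the job is handed in when it is done.

```bash
mkdir -p pics; python3 - <<'E'
from workcell import bot
import cv2,numpy as np
o=bot.get_obs();print({k:np.round(v,3).tolist() for k,v in o.items()},bot.tip_extent)
for n in("scene","side"):
    cv2.imwrite(f"pics/{n}0.png",bot.camera(n));m=bot.camera_model(n);print(n,np.round(m["K"],1).tolist(),np.round(m["T"],3).tolist())
E
```

```text
{'clock': 0.0, 'joint_pos': [1.124, 0.241, 0.004, 1.335, 0.0, 1.571], 'joint_vel': [-0.0, -0.003, 0.0, 0.0, 0.001, -0.0], 'tau': [-0.0, -37.232, 25.241, 0.017, -0.0, 0.0], 'eef_pos': [0.216, 0.45, 0.238], 'tool_rot': [0.222, 0.975, -0.001, -0.0], 'ft_force': [0.607, -0.865, -0.136], 'ft_torque': [-0.045, 0.009, 0.034], 'grip_width': 0.085} 0.008
scene [[440.0, 0.0, 318.4], [0.0, 440.0, 239.4], [0.0, 0.0, 1.0]] [[0.575, -0.506, 0.643, -0.319], [-0.818, -0.345, 0.46, -0.52], [-0.011, -0.791, -0.612, 0.874], [0.0, 0.0, 0.0, 1.0]]
side [[497.5, 0.0, 315.4], [0.0, 497.5, 242.6], [0.0, 0.0, 1.0]] [[-1.0, -0.019, 0.008, 0.496], [-0.018, 0.598, -0.801, 1.559], [0.01, -0.801, -0.599, 1.165], [0.0, 0.0, 0.0, 1.0]]
```

View pics/scene0.png

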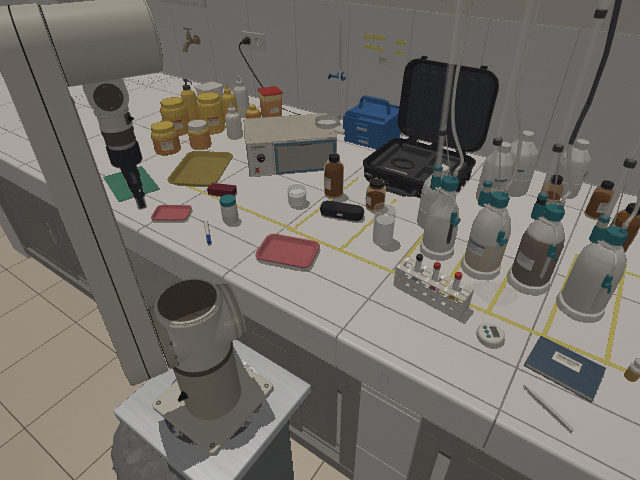

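View pics/side0.png

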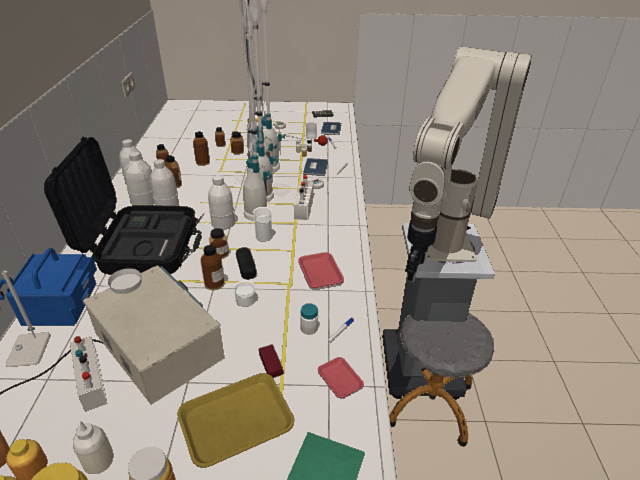

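Scene view: larger pink tray at (288,251), smaller pink tray at (171,213). The near rack at (433,285) holds a black stopper at (419,258), red at (437,266) and orange-red at (458,276). Side view: a look-alike rack at (88,370) and another group of things far off at (303,148). I'll check the choice in a close crop.

```bash
cat > h.py <<'E'
from workcell import bot
import cv2,numpy as np
def ray(n,px,z,m=None):
    m=m or bot.camera_model(n);K,T=m["K"],np.array(m["T"])
    d=T[:3,:3]@np.linalg.solve(K,[px[0],px[1],1]);c=T[:3,3]
    return c+d*(z-c[2])/d[2]
def proj(n,p,m=None):
    m=m or bot.camera_model(n);T=np.linalg.inv(m["T"]);q=m["K"]@(T[:3,:3]@np.array(p)+T[:3,3]);return q[:2]/q[2]
E
python3 - <<'E'
from h import *
a=cv2.imread("pics/scene0.png");b=cv2.imread("pics/side0.png")
ca=cv2.resize(a[240:320,385:485],None,fx=5,fy=5,interpolation=cv2.INTER_CUBIC)
cb=cv2.resize(b[165:225,285:335],None,fx=6,fy=6,interpolation=cv2.INTER_CUBIC)
H=max(ca.shape[0],cb.shape[0]);pad=lambda i:np.vstack([i,np.zeros((H-i.shape[0],i.shape[1],3),np.uint8)])
cv2.imwrite("pics/crop.png",np.hstack([pad(ca),pad(cb)]))
for n,im in(("scene",a),("side",b)):
    h=cv2.cvtColor(im,cv2.COLOR_BGR2HSV)
    m=((h[...,0]<8)|(h[...,0]>170))&(h[...,1]>70)&(h[...,1]<190)&(h[...,2]>120)
    cs,_=cv2.findContours(m.astype(np.uint8),0,2)
    for c in cs:
        if cv2.contourArea(c)>300:
            w=np.array([ray(n,p[0],.018)[:2] for p in c],np.float32);r=cv2.minAreaRect(w)
            print(n,cv2.boundingRect(c),np.round(r[0],3),np.round(r[1],3),round(r[2],1))
for p in((419,258),(437,266),(458,276)):print(p,ray("scene",p,.119).round(3),proj("side",ray("scene",p,.119)).round(1))
E
```

```text
scene (256, 234, 63, 33) [0.488 0.176] [0.128 0.177] 17.7
scene (155, 205, 36, 15) [0.423 0.635] [0.087 0.112] 34.1
side (318, 357, 46, 41) [0.431 0.655] [0.091 0.126] 32.8
side (299, 252, 45, 36) [0.491 0.182] [0.129 0.182] 17.9
(419, 258) [ 0.56  -0.219  0.119] [304.8 187.5]
(437, 266) [ 0.556 -0.271  0.119] [306.  181.2]
(458, 276) [ 0.55  -0.33   0.119] [307.9 174.4]
```

View pics/crop.png

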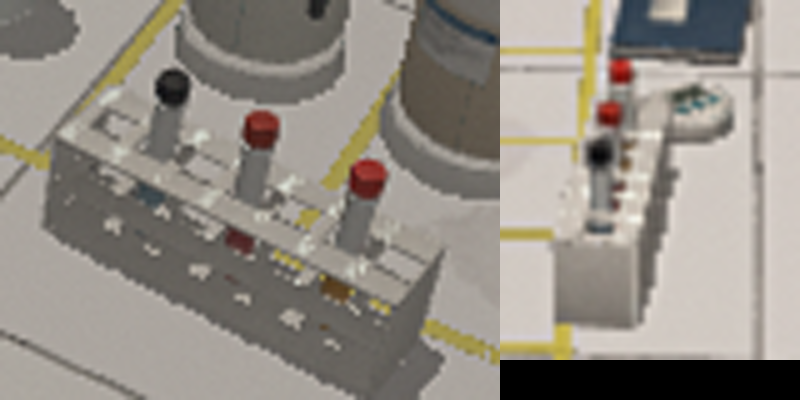

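Crop: the black stopper is at the +y end of the near rack, scene (419.4,257.4) and side (301.7,190.5), with blue contents. The other two tubes in that rack have red and orange-red stoppers. Both views agree on the black one; the larger tray is at about (0.490,0.179), 0.13x0.18. Next I'll triangulate the stopper and check clearance to the bottles.

```bash
python3 - <<'E'
from h import *
P=[];px=[]
for n,p in(("scene",(419.4,257.4)),("side",(301.7,190.5))):
    m=bot.camera_model(n);T=np.linalg.inv(m["T"]);P.append(m["K"]@T[:3]);px.append(np.array(p,float).reshape(2,1))
X=cv2.triangulatePoints(*P,*px).ravel();print("stopper",(X[:3]/X[3]).round(4))
for n,p in(("scene",(419.4,257.4)),("side",(301.7,190.5))):print(n,ray(n,p,.112).round(4))
for p in((440,250),(484,272),(383,240)):print("base",p,ray("scene",p,0).round(3))
r=[ray("scene",(385+x/5,240+y/5),.071)[:2] for x,y in((60,130),(395,305))];d=np.subtract(*r);print("rack edge",np.round(r,3),np.degrees(np.arctan2(d[1],d[0])))
E
```

```text
stopper [ 0.5732 -0.214   0.1081]
scene [ 0.5707 -0.2157  0.112 ]
side [ 0.5721 -0.2058  0.112 ]
base (440, 250) [ 0.771 -0.209  0.   ]
base (484, 272) [ 0.747 -0.356  0.   ]
base (383, 240) [ 0.716 -0.037  0.   ]
rack edge [[ 0.55  -0.164]
 [ 0.525 -0.364]] 82.8964818498851
```

```bash
python3 -m jog '[[[0.02,-0.04,0.01,0,0,-7,0],[0.04,-0.08,0.02,0,0,-14,0],[0.06,-0.12,0.03,0,0,-21,0],[0.08,-0.155,0.03,0,0,-28,0],[0.10,-0.19,0.03,0,0,-35,0],[0.12,-0.23,0.03,0,0,-42,0],[0.14,-0.27,0.03,0,0,-49,0],[0.16,-0.30,0.03,0,0,-56,0],[0.18,-0.34,0.03,0,0,-63,0],[0.20,-0.38,0.03,0,0,-69.5,0]]]'
```

```text
clock: 0.93
eef_pos: [0.4092, 0.0832, 0.2691]
tool_rot: [0.74, 0.673, -0.0, -0.0]
ft_force: [0.7, -0.0, -0.5]
grip_width: 0.0855
```

```bash
python3 -m jog '[[[0.018,-0.033,0,0,0,0,0],[0.036,-0.066,0,0,0,0,0],[0.054,-0.10,0,0,0,0,0],[0.072,-0.133,0,0,0,0,0],[0.09,-0.166,0,0,0,0,0],[0.108,-0.20,0,0,0,0,0],[0.126,-0.232,-0.01,0,0,0,0],[0.144,-0.265,-0.02,0,0,0,0],[0.155,-0.285,-0.03,0,0,0,0],[0.155,-0.285,-0.03,0,0,0,0]]]'
python3 - <<'E'
from h import *
python=bot.get_obs();m=bot.camera_model("wrist");im=bot.camera("wrist");cv2.imwrite("pics/w1.png",im)
print(python["eef_pos"].round(4) if hasattr(python["eef_pos"],"round") else python["eef_pos"],np.round(m["T"],3).tolist(),np.round(m["K"],1).tolist())
np.savez("w1.npz",K=m["K"],T=m["T"])
E
```

```text
clock: 1.77
eef_pos: [0.564, -0.2037, 0.235]
tool_rot: [0.739, 0.673, -0.002, -0.002]
ft_force: [-0.3, 1.4, -0.3]
grip_width: 0.0853
[ 0.564  -0.2037  0.235 ] [[0.996, -0.088, -0.031, 0.572], [-0.094, -0.955, -0.283, -0.132], [-0.005, 0.284, -0.959, 0.369], [0.0, 0.0, 0.0, 1.0]] [[399.8, 0.0, 322.2], [0.0, 399.8, 239.3], [0.0, 0.0, 1.0]]
```

View pics/w1.png

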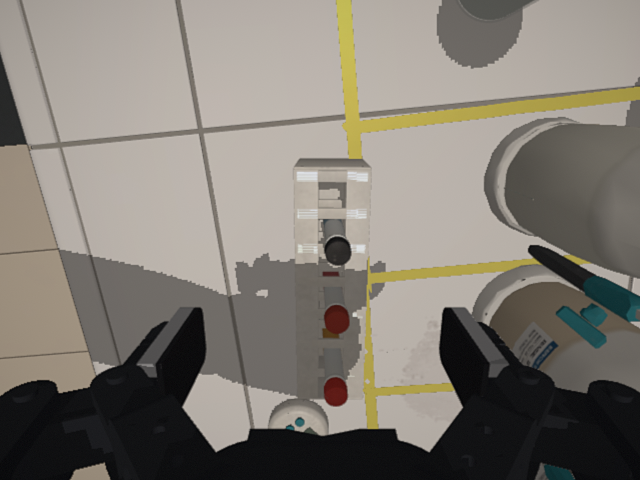

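The wrist view shows the black stopper top at (338,251), with the red ones at (337,319) and (335,391) in the same rack. The jaws straddle the rack crosswise and the bottles are clear on the right.

```bash
python3 - <<'E'
from h import *
m=dict(np.load("w1.npz"));im=cv2.imread("pics/w1.png")
mk=(im[220:280,310:365].max(2)<60).astype(np.uint8);n,l,s,c=cv2.connectedComponentsWithStats(mk);i=1+s[1:,4].argmax()
p=c[i]+[310,220];print(p,s[i]);k=ray("",p,.117,m);print("black",k.round(4))
for q in((337,318),(335,391)):print(ray("",q,.117,m).round(4))
o=bot.get_obs();print("shift",(k-o["eef_pos"]).round(4))
c=[ray("",q,.071,m).round(4) for q in((295,166),(370,166))];print("rack end corners",c)
E
```

```text
[337.37108014 250.40766551] [ 15  17  26  28 574]
black [ 0.5728 -0.2148  0.117 ]
[ 0.5685 -0.2643  0.117 ]
[ 0.562  -0.3239  0.117 ]
shift [ 0.0096 -0.0132 -0.1192]
rack end corners [array([ 0.5473, -0.1617,  0.071 ]), array([ 0.6024, -0.1669,  0.071 ])]
```

```bash
python3 -m jog '[[[0.001,0,-0.03,0,0,0,110],[0.001,0,-0.06,0,0,0,110],[0.001,0,-0.08,0,0,0,110],[0.001,0,-0.08,0,0,0,110],[0.001,0,-0.08,0,0,0,110],[0.001,0,-0.08,0,0,0,110]]]'; python3 -m jog '[[[0,0,0,0,0,0,110]]]'
```

```text
clock: 2.32
eef_pos: [0.5656, -0.1994, 0.1612]
tool_rot: [0.738, 0.675, 0.001, 0.001]
ft_force: [-0.1, -0.2, 0.7]
grip_width: 0.0487
clock: 2.4
eef_pos: [0.5661, -0.1998, 0.1618]
tool_rot: [0.738, 0.675, 0.001, 0.002]
ft_force: [-1.0, 0.3, -0.6]
grip_width: 0.0488
```

```bash
python3 -m jog '[[[0.006,-0.0145,0,0,0,0,110],[0.006,-0.0145,-0.02,0,0,0,110],[0.006,-0.0145,-0.02,0,0,0,110],[0.006,-0.0145,-0.02,0,0,0,110]]]'
python3 - <<'E'
from h import *
m=bot.camera_model("wrist");cv2.imwrite("pics/w2.png",bot.camera("wrist"));o=bot.get_obs();print(o["eef_pos"],proj("",o["eef_pos"],m), proj("",[.5725,-.2145,.119],m))
E
```

```text
clock: 2.73
eef_pos: [0.5705, -0.2141, 0.1397]
tool_rot: [0.738, 0.675, -0.0, -0.0]
ft_force: [0.9, 0.5, -0.4]
grip_width: 0.0483
[ 0.5709412  -0.214154    0.14035727] [322.44093258 323.52223034] [326.18257788 299.4488551 ]
```

View pics/w2.png

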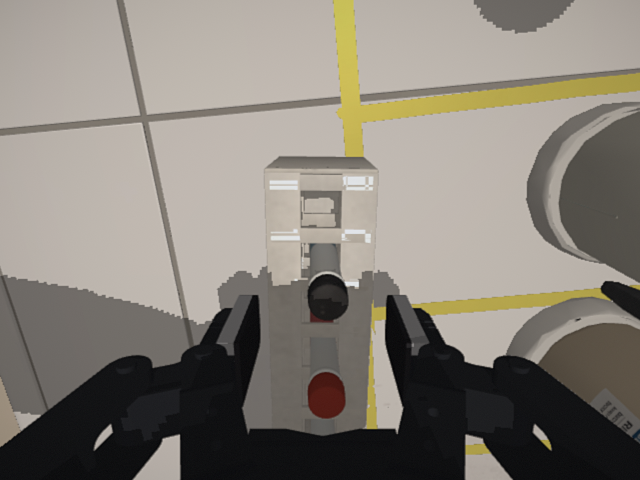

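The stopper top is at (328,298), centred between the pads to within about 2 mm. I'll descend and close.

```bash
python3 -m jog '[[[0.002,0,-0.02,0,0,0,110],[0.002,0,-0.04,0,0,0,110],[0.002,0,-0.053,0,0,0,110],[0.002,0,-0.053,0,0,0,110],[0.002,0,-0.053,0,0,0,110]]]'; python3 -m jog '[[[0,0,0,0,0,0,200],[0,0,0,0,0,0,255],[0,0,0,0,0,0,255],[0,0,0,0,0,0,255],[0,0,0,0,0,0,255],[0,0,0,0,0,0,255],[0,0,0,0,0,0,255]]]'
```

```text
clock: 3.2
eef_pos: [0.5729, -0.214, 0.0869]
tool_rot: [0.738, 0.675, -0.0, -0.0]
ft_force: [0.1, -0.0, 0.5]
grip_width: 0.0489
clock: 3.78
eef_pos: [0.5726, -0.2146, 0.0878]
tool_rot: [0.738, 0.675, -0.0, 0.0]
ft_force: [-3.8, 0.8, 5.9]
grip_width: 0.0165
```

```bash
python3 -m jog '[[[0,0,0.005,0,0,0,255],[0,0,0.015,0,0,0,255],[0,0,0.03,0,0,0,255],[0,0,0.045,0,0,0,255],[0,0,0.06,0,0,0,255],[0,0,0.08,0,0,0,255],[0,0,0.10,0,0,0,255],[0,0,0.12,0,0,0,255],[0,0,0.14,0,0,0,255],[0,0,0.15,0,0,0,255]]]'; python3 -m jog '[[[0,0,0.005,0,0,0,255],[0,0,0.01,0,0,0,255]]]'
python3 - <<'E'
from h import *
a=bot.camera("scene");b=bot.camera("side")
ca=cv2.resize(a[170:320,350:490],None,fx=3,fy=3);cb=cv2.resize(b[110:260,270:380],None,fx=3,fy=3)
cv2.imwrite("pics/lift.png",np.hstack([ca,cb]))
E
```

```text
clock: 4.62
eef_pos: [0.5744, -0.2147, 0.2404]
tool_rot: [0.738, 0.675, 0.002, 0.003]
ft_force: [0.8, -0.0, 0.4]
grip_width: 0.0166
clock: 4.78
eef_pos: [0.5731, -0.2143, 0.2469]
tool_rot: [0.738, 0.675, 0.0, 0.0]
ft_force: [0.3, -0.4, -0.3]
grip_width: 0.0164
```

View pics/lift.png

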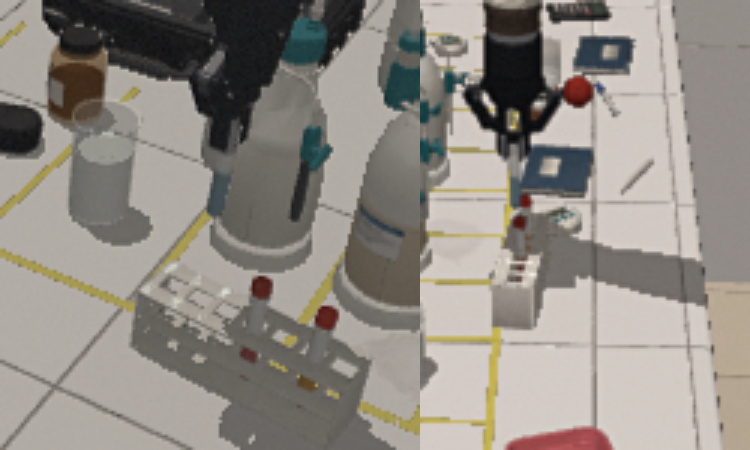

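Both views show the tube held clear of the rack, hanging from the gripper (its bottom at crop (217,213)). The other two tubes are still in the rack. Next I'll carry it to the tray.

```bash
python3 -m jog '[[[-0.003,0.01,0,0,0,1,255],[-0.008,0.03,0,0,0,3,255],[-0.013,0.05,0,0,0,5,255],[-0.018,0.07,0,0,0,7,255],[-0.023,0.09,0,0,0,9,255],[-0.028,0.11,0,0,0,11,255],[-0.034,0.13,0,0,0,13,255],[-0.039,0.15,0,0,0,15,255],[-0.044,0.17,0,0,0,17,255],[-0.05,0.19,0,0,0,19,255]]]'; python3 -m jog '[[[-0.005,0.02,0,0,0,2,255],[-0.01,0.04,0,0,0,4,255],[-0.015,0.06,0,0,0,6,255],[-0.02,0.08,0,0,0,8,255],[-0.025,0.10,0,0,0,10,255],[-0.03,0.12,0,0,0,12,255],[-0.036,0.14,0,0,0,14,255],[-0.042,0.16,0,0,0,16,255],[-0.047,0.18,0,0,0,17,255],[-0.05,0.19,0,0,0,18,255]]]'; python3 -m jog '[[[0,0,0,0,0,0,255],[0,0,0,0,0,0,255]]]'
```

```text
clock: 5.72
eef_pos: [0.5214, -0.0227, 0.2449]
tool_rot: [0.615, 0.788, -0.001, -0.001]
ft_force: [0.6, -0.3, 0.6]
grip_width: 0.0165
clock: 6.55
eef_pos: [0.471, 0.1677, 0.2451]
tool_rot: [0.484, 0.875, -0.001, -0.001]
ft_force: [0.5, -0.1, 0.1]
grip_width: 0.0167
clock: 6.72
eef_pos: [0.4722, 0.1657, 0.2457]
tool_rot: [0.485, 0.875, -0.001, -0.0]
ft_force: [-0.2, -0.7, 0.5]
grip_width: 0.0167
```

```bash
python3 -m jog '[[[0,0.001,0,1.5,-4.2,0,255],[0,0.002,0,3.1,-8.5,0,255],[0,0.003,0,4.6,-12.7,0,255],[0,0.004,0,6.2,-16.9,0,255],[0,0.005,0,7.7,-21.1,0,255],[0,0.006,0,9.2,-25.4,0,255],[0,0.007,0,10.8,-29.6,0,255],[0,0.007,0,12.3,-33.8,0,255],[0,0.007,0,13.9,-38.1,0,255],[0,0.007,0,15.4,-42.3,0,255]]]'; python3 -m jog '[[[0,0,0,0,0,0,255],[0,0,0,0,0,0,255],[0,0,0,0,0,0,255]]]'
python3 - <<'E'
from h import *
from scipy.spatial.transform import Rotation as R
o=bot.get_obs();z=R.from_quat(o["tool_rot"]).as_matrix()[:,2];p=np.array(o["eef_pos"]);print("tool z",z,"mid",p+.026*z,np.round(o["joint_pos"],2))
a=bot.camera("scene");b=bot.camera("side")
cv2.imwrite("pics/sc3.png",a);cv2.imwrite("pics/sd3.png",b)
for n in("scene","side"):print(n,[proj(n,p+s*z).round(1) for s in(-.032,.026,.081)])
ca=cv2.resize(a[130:280,210:340],None,fx=3,fy=3);cb=cv2.resize(b[160:310,270:400],None,fx=3,fy=3)
cv2.imwrite("pics/tilt.png",np.hstack([ca,cb]))
E
```

```text
clock: 7.55
eef_pos: [0.4727, 0.1711, 0.2466]
tool_rot: [0.449, 0.806, 0.29, 0.253]
ft_force: [-0.1, 0.9, -0.6]
grip_width: 0.0166
clock: 7.8
eef_pos: [0.4741, 0.1724, 0.2478]
tool_rot: [0.449, 0.807, 0.289, 0.251]
ft_force: [0.5, 0.8, 0.9]
grip_width: 0.0166
tool z [ 0.66546057  0.24107387 -0.70643161] mid [0.49140608 0.17864548 0.22939831] [ 0.35 -0.24 -0.77  0.25 -0.    1.36]
scene [array([277.4, 184.1]), array([283.3, 189.5]), array([288.3, 194.1])]
side [array([332.9, 207.4]), array([321. , 219.7]), array([309.9, 231.3])]
```

View pics/tilt.png

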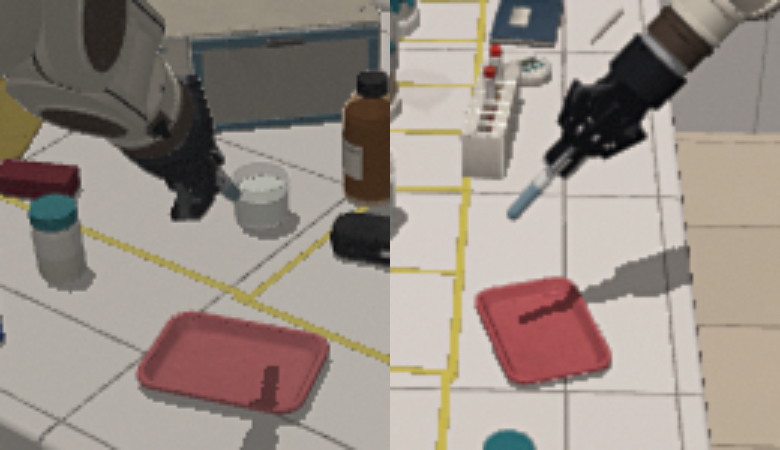

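The tilt crop shows the tube held at about 45° with the stopper end up. Its tip is at scene (289,196) and side (311,232), within 2 px of prediction. The middle is at about (0.491,0.179,0.229), against the tray centre at (0.490,0.179). I'll let it settle, check for stillness and hand in.

```bash
python3 -m jog '[[[0,0,0,0,0,0,255],[0,0,0,0,0,0,255],[0,0,0,0,0,0,255],[0,0,0,0,0,0,255],[0,0,0,0,0,0,255],[0,0,0,0,0,0,255]]]'; python3 - <<'E'
from h import *
print(np.abs(bot.get_obs()["joint_vel"]).max());a=bot.camera("side");b=cv2.imread("pics/sd3.png");print("px changed round tube",(cv2.absdiff(a,b)[200:240,295:350].max(2)>25).sum())
print(bot.job_done())
E
```

```text
clock: 8.4
eef_pos: [0.4728, 0.1727, 0.2462]
tool_rot: [0.449, 0.808, 0.289, 0.251]
ft_force: [0.7, 0.5, -1.3]
grip_width: 0.0168
0.0028172851569391068
px changed round tube 202
the job is handed in; nothing more can be done
None
```

I drew the black-stoppered tube straight up out of the rack, carried it to the larger pink tray, tipped it, and handed the job in at about 8.5 s while still holding it there.

**Last checks that agreed:**
- **Position:** the tube's middle is at about (0.490, 0.179, 0.228), and the tray centre is at (0.490, 0.179). The tube's lowest point is well over 10 cm above the worktop.
- **Tilt:** it is tipped about 45° with the stopper end higher. The tip lay within 2 px of where I predicted it in both camera views.
- **Hold:** the gripper opening stayed steady at 16.6–16.8 mm. That is a little under the 18 mm tube, but the pictures show it held.
- **Stillness:** joint speeds were below 0.003 rad/s, and the wrist force was only about 1–2 N.
- **Surroundings:** the other two tubes are still in the rack and nothing else looked disturbed in the views I saw.

**One check was not clean:** comparing side pictures about 0.6 s apart, 202 pixels had changed round the tube and gripper. The measured tool pose moved only 1–2 mm over that time, so I put this down to the arm settling and picture noise. I handed in without looking at a last picture.

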